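# Hold the ground steel block over its opened nest

## Robot

A 6-joint arm with a two-finger parallel gripper is mounted at the origin on a cart in front of the work surface, level with it; the furniture and walls round the work are solid. World frame = base frame: x ahead of the robot, y to its left, z up, the work surface at z = 0. Lengths are in m, angles in degrees, forces in N, time in s.
With the tool pointing down it reaches from about 0.4 to 0.825 m from the base axis. Payload 7 kg.
Tool frame: the origin (TCP) lies midway between the tips of the shut fingers; the grasp point (between the pads) lies 19 mm behind it; z points along the fingers, y is the line along which they close (so a half turn about z gives the same grasp; the last joint's range is limited). The gripper opens to 88 mm and grips with 3 to 60 N. Pads are 19 mm wide; open, the fingers measure 130 mm over their backs; the gripper's body (78 mm by 193 mm) begins 47 mm behind the grasp point.
Start: joints at [93.627, 20.546, 0.682, 0, -70.136, -16.507], TCP at [0.15, 0.658, 0.227] pointing down, gripper open.
Joint ranges: [-176.03, 176.03], [-82.01, 121.73], [-58.28, 71.71], [-173.87, 95.51], [-174.79, -0.11], [-173.66, 173.66]. Speed limits (degrees/s): [136.94, 136.94, 172.46, 180, 180, 180].

## Interface

Orientations are given as a 3x3 rotation matrix whose columns are the frame's x, y, z axes.
In Python, from rig import robot gives the robot as it stands. Calls block until the motion is done:
- robot.goto(position, orientation): joint-space move of the TCP to a pose.
- robot.servo_line(position, ori=None, speed=0.15): straight line of the TCP; ori=None keeps the orientation; speed is the mean speed in m/s.
- robot.movej(angles): joint-space move.
- robot.move_gripper(opening): opening from 0.0 (shut) to 1.0 (fully open); the grip force is fixed at half the most; returns when the fingers have stopped.
- robot.dwell(seconds).
- robot.ik(position, orientation): joint angles nearest the present ones, or None.
- robot.grab_frame(name): name is "side" or "top"; returns (picture, depth): 400x640x3 uint8, red, green, blue; 400x640 float32, m along the optical axis (not along the pixel's ray), 0 where there is no reading.
- robot.camera_info(name): a dict with "vfov" (degrees; the focal length in pixels is half the picture's height over the tangent of half this angle, whatever the lens; pixels are square), "cx", "cy" (the principal point, pixels), "view" (4x4, takes a point from world to camera coordinates). Camera axes: x right, y down, z forward; pixel columns grow to the right and rows downward; lengths in m; the calibration is good to about 2 mm. A picture is of the moment at which its call begins. camera_info takes no time and is no camera call.
A pose or a line that the arm cannot do raises robot.Unreachable and nothing moves.
- robot.job_done(): hands the job in; it is judged then, once.
Readings, each from a call of its own:
- robot.read_t(): time.
- robot.read_qpos(): joint angles.
- robot.read_qvel(): joint speeds.
- robot.read_effort(): joint torques, N m.
- robot.read_position(): TCP position.
- robot.read_tcp_rot(): TCP orientation.
- robot.read_force(): force on the tool from outside, world axes, zero at the start.
- robot.read_ft_torque(): the same for the moment, N m.
- robot.read_grip_width(): opening from 0.0 (shut) to 1.0 (fully open).
- robot.read_finger_force(): force on a finger pad.
Only numpy, scipy, OpenCV 4.12 (cv2) and the standard library are available. Lean on these libraries where they do the work, as an engineer would, in place of code of your own. Each camera call takes 0.05 s, during which the arm holds its last target. There are 200 camera calls.

## Task

First press the setting nest's pedal down to its stop, so that the dust shutter uncovers the pocket and stays open. Then lift the long ground steel block high over the things in between and finish while holding it level and still about a centimetre above the pocket's mouth, centred and lined up so that it could be lowered straight in. Do not let go of the block or let it touch the nest, and leave everything else on the table where it is.

Things in the scene. Friction and masses are not known exactly. Their poses are not given: they have to be found in the camera images.
- long_block_center (a point): Centre of the ground steel block that is to be carried: a plain bright rectangular bar, 16 mm wide (its x), 80 mm long (its y), 24 mm tall (its z, up), about 0.24 kg, loose, lying on the table to the robot's left. The point is 12 mm above its underside.
- nest: The setting nest, fixed on the table to the robot's right: grey block 100 (x) x 124 (y) mm, 36 mm tall, on a foot plate 116 x 140 mm. Origin: centre of its underside; z up; the pedal is at its front, -x. An aluminium dust shutter (top 4 mm above the block) slides to +x off the pocket in the top as the pedal goes down. Guide rails along x, 50 mm either side of the middle, stand 6 mm above the top.
- pocket_mouth (a point): Centre of the mouth of the nest's oblong pocket, which is 26 mm (x) by 90 mm (y) and 14 mm deep. It lies level with the top face, 36 mm above the table, 20 mm to the front of the nest's middle. Axes as the nest's: y along the pocket, z up.
- pedal_pad (a point): Middle of the rubber top of the pedal's pad, 28 mm (along the pedal) by 44 mm (nest y), which slopes 0.22 rad up to its outer edge at joint value 0. It moves with the pedal: about 43 mm above the table and 43 mm out from the hinge pin at joint 0, about 21 mm above the table at the stop.
- pedal (a joint): Angle of the pedal, hinged across the nest's front 27 mm above the table, rad: 0 is fully up (shutter closed), 0.5 is fully down at its stop (shutter open). It takes 5 to 8 N down on the pad, and a friction detent holds it where it is left. The linked shutter travels 36 mm.
- bottle_center (a point): Bystander, loose: oil bottle, 39 mm across and 108 mm tall with a pointed cap. The point is its centre, half-way up.
- flat_anvil_center (a point): Bystander, loose: black flat anvil with a stub, 58 mm across, 45 mm tall. The point is its centre, half-way up.
- v_anvil_big_center (a point): Bystander, loose: V anvil, 46 x 46 mm, 44 mm tall. The point is its centre, half-way up.
- steel_slug_center (a point): Bystander, loose: round steel specimen, 34 mm across, 22 mm tall. The point is its centre, half-way up.
- brass_weight_center (a point): Bystander, loose: round brass weight, 50 mm across, 18 mm tall. The point is its centre, half-way up.
- small_bar_center (a point): Bystander, loose: small notched square steel bar, 10 x 55 x 10 mm. The point is its centre, half-way up.
- round_block_center (a point): Bystander, loose: flat round steel block, 64 mm across, 12 mm tall. The point is its centre, half-way up.

How it is judged (in metres and radians):
On the way, in this order (a step that is already met when the one before it is completed fails the run):
1. the pedal is pressed down to its stop while the block still lies on the table (value of joint pedal above 0.46 rad and height (world z) of long_block_center below 0.03 m), for 0.2 s.
2. the block is lifted in the fingers, well off the table (height (world z) of long_block_center above 0.09 m and contact force between long_block and the fingers above 1 N), for 0.2 s.
At the end, for the whole second after the job is handed in: Shutter open (pedal over 0.44 rad); block in the fingers, still, not touching the nest; its centre within 7 mm of the pocket's centre in plan, long axis within 0.12 rad of the pocket's, level within 0.12 rad, underside 3 to 22 mm above the pocket's mouth (value of joint pedal above 0.44 rad and contact force between long_block and the fingers above 1 N and contact force between long_block and nest below 0.05 N and horizontal distance between long_block_center and pocket_mouth below 0.007 m and z of long_block_center in the frame of pocket_mouth between 0.015 and 0.034 m and angle between the y axis of long_block_center and the y axis of pocket_mouth, either way round below 0.12 rad and angle between long_block_center's own z axis and vertical below 0.12 rad and linear speed of long_block below 0.02 m/s); the arm keeps its last pose, push and grip.
It fails at once if the block touches the nest (over 2 N) (contact force between long_block and nest above 2 N).
It fails at once if a bystander is moved by more than 20 mm or knocked over (distance of any of bottle_center, flat_anvil_center, v_anvil_big_center, steel_slug_center, brass_weight_center, small_bar_center, round_block_center from where it was at the start of the episode above 0.02 m).
It also fails if it takes over 56 s, if anything falls off the work surface, if the arm or the gripper's body presses on something with over 40 N, if the wrist force passes 120 N, or if a joint passes its speed limit or range.

## Working session

There is one attempt and no reset: what is moved stays moved. The work goes in short steps, each a Python script; the robot and the scene stay as the last script left them, time stands still between calls to the robot, and variables do not carry over. Pictures are saved under pics/ and viewed, at most 10 in all, crops included, and the job is handed in when it is done.

```bash
mkdir -p pics; ls; cat > h.py <<'E'
import numpy as np, cv2
from rig import robot
def cam(n):
    i=robot.camera_info(n); f=200/np.tan(np.radians(i['vfov'])/2); return f,i['cx'],i['cy'],np.array(i['view'])
def cloud(n,depth):
    f,cx,cy,V=cam(n); v,u=np.mgrid[0:400,0:640]
    P=np.stack([(u-cx)/f*depth,(v-cy)/f*depth,depth],-1)
    W=(P-V[:3,3])@V[:3,:3]; W[depth<=0]=np.nan; return W
def ray(n,u,v,z):
    f,cx,cy,V=cam(n); R=V[:3,:3]; o=-R.T@V[:3,3]; d=R.T@np.array([(u-cx)/f,(v-cy)/f,1]); return o+d*(z-o[2])/d[2]
def proj(n,p):
    f,cx,cy,V=cam(n); c=V[:3,:3]@np.array(p)+V[:3,3]; return f*c[0]/c[2]+cx,f*c[1]/c[2]+cy
def save(n,name):
    im,d=robot.grab_frame(n); cv2.imwrite('pics/'+name+'.png',im[:,:,::-1]); np.savez('/tmp/'+name,im=im,d=d); return im,d
def down(yaw): # tool y axis (closing) at yaw deg from world x; tool z down
    a=np.radians(yaw); y=np.array([np.cos(a),np.sin(a),0]); z=np.array([0,0,-1.]); return np.stack([np.cross(y,z),y,z],1)
E
python3 - <<'E'
from h import *
for n in('top','side'):
    save(n,n+'0'); f,cx,cy,V=cam(n); print(n,f,cx,cy,-V[:3,:3].T@V[:3,3],V[:3,:3].round(2).tolist())
print(robot.read_tcp_rot(),robot.read_t())
E
```

```text
pics
top 372.46211255332514 314.5937662971328 202.42294678770247 [ 0.34438519 -0.01299219  1.32436076] [[0.02, -1.0, 0.01], [-0.99, -0.03, -0.16], [0.16, -0.01, -0.99]]
side 492.90438779513846 326.96844490952543 205.46184294150095 [-0.27453002 -0.34666814  1.19406065] [[0.38, -0.93, 0.01], [-0.74, -0.31, -0.6], [0.56, 0.22, -0.8]]
[[ 9.74813316e-01 -2.23022310e-01 -2.19445724e-04]
 [-2.23022384e-01 -9.74812156e-01 -1.50897108e-03]
 [ 1.22615856e-04  1.51990641e-03 -9.99998837e-01]] 0.1
```

View pics/top0.png

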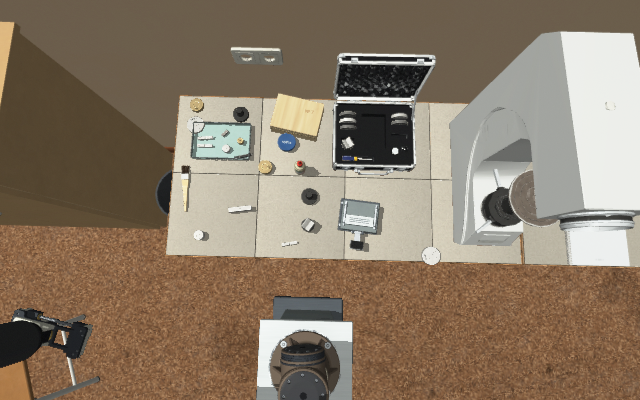

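View pics/side0.png

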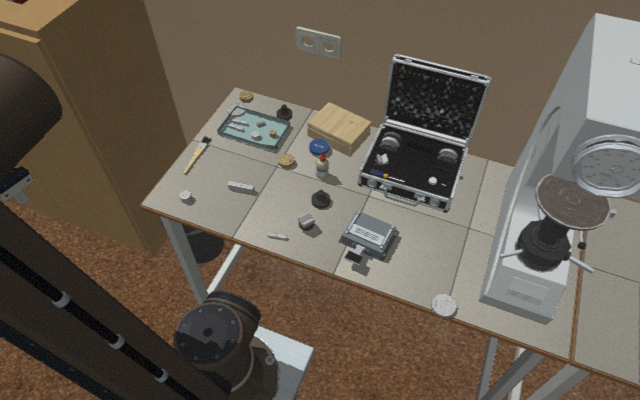

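The top view shows the block at about (240,209), the nest at (359,217) with its pedal at (356,241), the black anvil at (310,197), the V anvil at (309,225), the bottle at (299,166) and the small bar at (289,243). The side view agrees: block (241,187), nest (369,234), pedal (356,254). Next I measure the block, nest and pedal.

```bash
python3 - <<'E'
from h import *
out=[]
for n in('top','side'):
    z=np.load(f'/tmp/{n}0.npz'); im,d=z['im'],z['d']; W=cloud(n,d)
    bx={'top':(220,195,262,222),'side':(220,175,262,200)}[n]; nx={'top':(330,192,388,255),'side':(330,205,404,268)}[n]
    def sub(b): return W[b[1]:b[3],b[0]:b[2]].reshape(-1,3), im[b[1]:b[3],b[0]:b[2]].reshape(-1,3)
    P,c=sub(bx); tb=np.nanmedian(P[:,2]); print(n,'table',tb)
    m=(P[:,2]>tb+.018)
    Q=P[m]; r=cv2.minAreaRect((Q[:,:2]*1000).astype(np.float32)); print('block',m.sum(),r,np.median(Q[:,2]),Q[:,:2].mean(0))
    P,c=sub(nx)
    m=(P[:,2]>tb+.031)&(P[:,2]<.06); Q=P[m]
    print('zhist',np.histogram(P[:,2],np.arange(-.01,.07,.004)))
    r=cv2.minAreaRect((Q[:,:2]*1000).astype(np.float32)); print('nest>31mm',m.sum(),r)
    b=nx; crop=im[b[1]:b[3],b[0]:b[2],::-1]; out.append(cv2.resize(crop,(390,390*crop.shape[0]//crop.shape[1]),interpolation=cv2.INTER_CUBIC))
    b=bx; crop=im[b[1]:b[3],b[0]:b[2],::-1]; print('s',390/(nx[2]-nx[0]))
    # bystanders: heights over table region
    M=((W[:,:,2]>.008)&(W[:,:,2]<.15)&(W[:,:,0]>.3)&(W[:,:,0]<.8)&(abs(W[:,:,1])<.4)).astype(np.uint8)
    k,l,s,ce=cv2.connectedComponentsWithStats(M)
    for i in range(1,k):
        if s[i,4]>12: Q=W[l==i]; print(ce[i].round(),s[i,4],np.median(Q[:,:2],0).round(3),Q[:,2].max().round(3))
h=max(o.shape[0] for o in out); out=[cv2.copyMakeBorder(o,0,h-o.shape[0],0,5,0) for o in out]
cv2.imwrite('pics/nest.png',np.hstack(out))
E
```

```text
top table -0.0009275577806386568
block 107 ((529.935791015625, 245.10557556152344), (16.389835357666016, 78.61144256591797), 8.067885398864746) 0.022606793911298984 [0.52975077 0.24571686]
zhist (array([ 125,  770, 1100,  343,   62,    8,    5,   12,   12,   55,  280,
        473,  315,   72,    5,    0,    0,    0,    0]), array([-0.01 , -0.006, -0.002,  0.002,  0.006,  0.01 ,  0.014,  0.018,
        0.022,  0.026,  0.03 ,  0.034,  0.038,  0.042,  0.046,  0.05 ,
        0.054,  0.058,  0.062,  0.066]))
nest>31mm 1143 ((479.5174255371094, -173.8899688720703), (124.57514953613281, 166.01405334472656), 84.28124237060547)
s 6.724137931034483
[310. 136.] 80 [ 0.795 -0.001] 0.067
[373. 154.] 2858 [ 0.733 -0.225] 0.072
[208. 137.] 26 [0.793 0.378] 0.017
[249. 144.] 16 [0.766 0.223] 0.023
[286. 143.] 219 [0.775 0.089] 0.027
[240. 141.] 33 [0.779 0.258] 0.027
[206. 145.] 28 [0.761 0.381] 0.015
[226. 148.] 48 [0.748 0.307] 0.025
[235. 157.] 51 [0.714 0.266] 0.022
[206. 157.] 18 [0.714 0.376] 0.022
[265. 167.] 151 [0.685 0.163] 0.024
[299. 167.] 129 [0.674 0.037] 0.106
[309. 196.] 201 [0.58 0.
[... 677 characters left out ...]
.058,  0.062,  0.066]))
nest>31mm 1461 ((474.3316345214844, -170.91241455078125), (124.9573974609375, 167.4032440185547), 84.29743957519531)
s 5.27027027027027
[237. 127.] 22 [0.753 0.383] 0.016
[255. 134.] 52 [0.742 0.311] 0.025
[272. 133.] 37 [0.772 0.26 ] 0.023
[258. 141.] 138 [0.709 0.275] 0.023
[342. 144.] 276 [0.793 0.013] 0.066
[320. 156.] 491 [0.739 0.059] 0.105
[407. 181.] 3547 [ 0.715 -0.222] 0.069
[286. 160.] 164 [0.677 0.165] 0.023
[240. 186.] 176 [0.521 0.246] 0.028
[185. 195.] 103 [0.425 0.383] 0.026
[320. 198.] 245 [ 0.57 -0.  ] 0.047
[366. 236.] 1738 [ 0.487 -0.173] 0.046
[305. 222.] 224 [0.466 0.004] 0.047
[270. 234.] 16 [0.402 0.088] 0.014
[280. 236.] 13 [0.409 0.058] 0.015
```

View pics/nest.png

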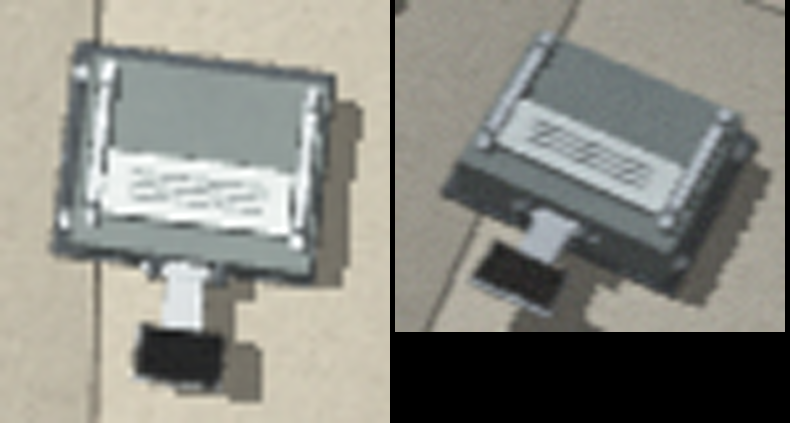

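The crop shows the nest turned about -6° with the shutter closed (white plate in the middle). The pedal points at the robot, with its black pad near crop (178,355). Now I fit the nest and pad outlines by casting rays and check that the poses are reachable.

```bash
cat >> h.py <<'E'
def nest(n,im,d):
    nx={'top':(325,185,395,262),'side':(325,200,410,275)}[n]
    W=cloud(n,d); M=np.zeros((400,640),np.uint8); b=nx; s=np.s_[b[1]:b[3],b[0]:b[2]]
    M[s]=((W[s][...,2]>.030)&(W[s][...,2]<.06))
    N=cv2.morphologyEx(M,cv2.MORPH_OPEN,cv2.getStructuringElement(cv2.MORPH_ELLIPSE,(21,21)))
    v,u=np.nonzero(N); q=np.array([ray(n,a,c,.036)[:2] for a,c in zip(u,v)])*1000
    r=cv2.minAreaRect(q.astype(np.float32))
    B=np.zeros_like(M); B[s]=(im[s].max(-1)<60); v,u=np.nonzero(B&(cv2.dilate(N,np.ones((3,3)))==0))
    k,l,st,ce=cv2.connectedComponentsWithStats(B&(1-cv2.dilate(N,np.ones((3,3)))))
    i=1+st[1:,4].argmax(); return r,ce[i],st[i]
E
python3 - <<'E'
from h import *
for n in('top','side'):
    z=np.load(f'/tmp/{n}0.npz'); r,c,st=nest(n,z['im'],z['d']); print(n,r,'pad',c,st,ray(n,*c,.043))
for p,y in(((.41,-.18,.1),84),((.41,-.18,.1),-96),((.53,.245,.1),8),((.53,.245,.1),-172),((.46,-.173,.1),-6),((.46,-.173,.1),-186),((.1,.45,.23),-100)):
    q=robot.ik(p,down(y)); print(p,y,None if q is None else np.round(q,0))
E
```

```text
Traceback (most recent call last):
  File "h.py", line 23, in nest
    r=cv2.minAreaRect(q.astype(np.float32))
cv2.error: OpenCV(4.12.0) /io/opencv/modules/imgproc/src/convhull.cpp:143: error: (-215:Assertion failed) total >= 0 && (depth == CV_32F || depth == CV_32S) in function 'convexHull'
```

```bash
sed -i 's/W\[s\]\[...,2\]>.030/W[s][...,2]>.024/; s/    N=cv2/    M=cv2.morphologyEx(M,cv2.MORPH_CLOSE,np.ones((3,3)))\n    N=cv2/' h.py
python3 - <<'E'
from h import *
for n in('top','side'):
    z=np.load(f'/tmp/{n}0.npz'); r,c,st=nest(n,z['im'],z['d']); print(n,r,'pad',c,st,ray(n,*c,.043))
for p,y in(((.41,-.18,.1),84),((.41,-.18,.1),-96),((.53,.245,.1),8),((.53,.245,.1),-172),((.46,-.173,.1),-6),((.46,-.173,.1),-186),((.1,.45,.23),-100)):
    q=robot.ik(p,down(y)); print(p,y,None if q is None else np.round(q,0))
E
```

```text
top ((507.08782958984375, -176.25225830078125), (124.39715576171875, 109.53492736816406), 84.26729583740234) pad [356.62962963 244.54320988] [351 241  12   8  81] [ 0.41210797 -0.1676793   0.043     ]
side ((496.24810791015625, -173.77926635742188), (124.76815032958984, 119.12384033203125), 83.673583984375) pad [353.61386139 256.78217822] [346 251  16  12 101] [ 0.40466987 -0.16664908  0.043     ]
(0.41, -0.18, 0.1) 84 [  2.   6. -37.   0. -47. -98.]
(0.41, -0.18, 0.1) -96 [  2.   6. -37.   0. -47.  82.]
(0.53, 0.245, 0.1) 8 [ 44.  18. -20.   0. -51. 144.]
(0.53, 0.245, 0.1) -172 [ 44.  18. -20.   0. -51. -36.]
(0.46, -0.173, 0.1) -6 [  2.  11. -32.   0. -48. 172.]
(0.46, -0.173, 0.1) -186 [  2.  11. -32.   0. -48.  -8.]
(0.1, 0.45, 0.23) -100 [102.  -0. -25.   0. -65. -22.]
```

```bash
python3 - <<'E'
from h import *
robot.goto([.1,.45,.23],down(-100))
robot.move_gripper(0.0)
R=down(-96)
robot.goto([.408,-.167,.10],R)
f0=robot.read_force(); print(f0)
robot.servo_line([.408,-.167,.050],speed=.1)
for z in np.arange(.044,.012,-.003):
    robot.servo_line([.408-(.044-z)*.1,-.167,z],speed=.04); f=robot.read_force()-f0; print(round(z,3),robot.read_position().round(4),f.round(1))
    if f[2]>22: break
robot.dwell(.3); print(robot.read_force()-f0)
p=robot.read_position(); robot.servo_line([p[0],p[1],.12],speed=.12)
robot.goto([.40,.15,.23],down(-172))
robot.move_gripper(1.0)
for n in('top','side'): save(n,n+'1')
print(robot.read_t())
a=[]
for n,b in(('top',(325,185,395,262)),('side',(325,200,410,275))):
    im=cv2.imread(f'pics/{n}1.png')[b[1]:b[3],b[0]:b[2]]; im=cv2.resize(im,None,fx=5,fy=5,interpolation=cv2.INTER_CUBIC); a.append(cv2.copyMakeBorder(im,0,390-im.shape[0],0,5,0))
cv2.imwrite('pics/nest1.png',np.hstack(a))
E
```

```text
[-0.62507048  0.66461846 -0.23621497]
0.044 [ 0.408  -0.167   0.0441] [ 0.8 -0.2  0.7]
0.041 [ 0.4079 -0.167   0.0411] [ 0.5 -0.8  1.6]
0.038 [ 0.4073 -0.167   0.0379] [ 1.  -0.1  0.8]
0.035 [ 0.407  -0.167   0.0348] [ 0.8 -0.6  0.5]
0.032 [ 0.4068 -0.167   0.0319] [ 0.1 -1.6  0.4]
0.029 [ 0.4066 -0.167   0.029 ] [-0.6 -0.9  2.1]
0.026 [ 0.4065 -0.167   0.0261] [ 0.7 -0.2  2.7]
0.023 [ 0.4066 -0.167   0.0232] [ 1.3 -1.1  3.8]
0.02 [ 0.4068 -0.1671  0.0214] [-3.8  1.8 21.7]
0.017 [ 0.4071 -0.1672  0.0206] [-14.4   6.9  60.7]
[-12.33638021   6.44550294  59.23027263]
12.75
```

View pics/nest1.png

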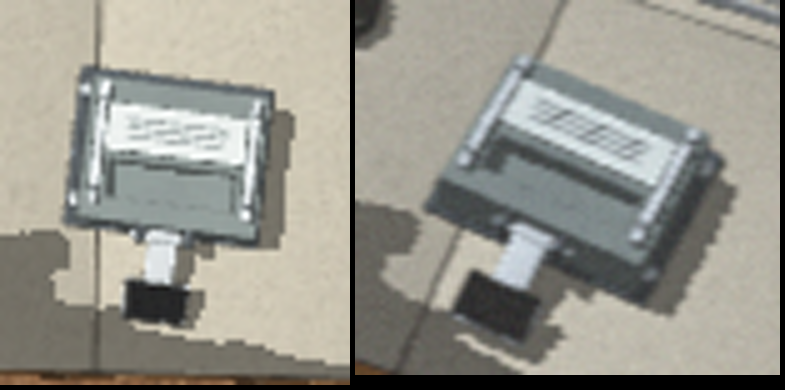

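The shutter has slid back and the pocket is open (top crop about (112..240, 165..210)). The pedal met its stop at 0.021 m. Next I grasp the block.

```bash
python3 - <<'E'
from h import *
R=down(-172.5)
robot.goto([.526,.246,.14],R)
robot.servo_line([.526,.246,.005],speed=.08)
robot.move_gripper(0.0)
print(robot.read_grip_width()*88,robot.read_finger_force(),robot.read_position())
robot.servo_line([.526,.246,.20],speed=.10)
robot.dwell(.4)
print(robot.read_grip_width()*88,robot.read_finger_force(),robot.read_position(),robot.read_t())
for n in('top','side'): save(n,n+'2')
c=[]
for n in('top','side'):
    u,v=map(int,proj(n,[.526,.246,.2])); im=cv2.imread(f'pics/{n}2.png')[max(v-35,0):v+35,max(u-38,0):u+38]; c.append(cv2.resize(im,None,fx=5,fy=5,interpolation=cv2.INTER_CUBIC))
cv2.imwrite('pics/grasp.png',np.hstack([x[:350,:380] for x in c]))
# nest rails, open nest
for n in('top','side'):
    z=np.load(f'/tmp/{n}1.npz'); im,d=z['im'],z['d']; r,cc,st=nest(n,im,d); print(n,r,'pad',ray(n,*cc,.021))
    q=r; b={'top':(335,190,385,240),'side':(340,205,402,262)}[n]
    B=np.zeros((400,640),np.uint8); s=np.s_[b[1]:b[3],b[0]:b[2]]; B[s]=im[s].min(-1)>165
    k,l,st,ce=cv2.connectedComponentsWithStats(B)
    for i in range(1,k):
        if st[i,4]>8:
            v,u=np.nonzero(l==i); P=np.array([ray(n,a,bb,.041)[:2]*1000 for a,bb in zip(u,v)]).astype(np.float32); print(st[i],cv2.minAreaRect(P))
E
```

```text
15.765932909819286 29.99721497297287 [0.52619718 0.24610277 0.00506145]
15.779759150370404 29.9964702129364 [0.52597269 0.24599839 0.19994715] 18.9667Traceback (most recent call last):
  File "<stdin>", line 17, in <module>
  File "h.py", line 24, in nest
    r=cv2.minAreaRect(q.astype(np.float32))
cv2.error: OpenCV(4.12.0) /io/opencv/modules/imgproc/src/convhull.cpp:143: error: (-215:Assertion failed) total >= 0 && (depth == CV_32F || depth == CV_32S) in function 'convexHull'
```

View pics/grasp.png

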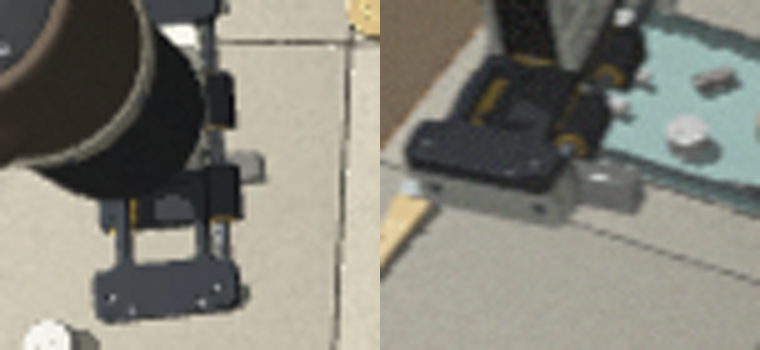

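The block is held. Its right end shows at crop (265,168) in the top view and (640,185) in the side view. Next I work out the block's offset along the jaw and a finer pocket position from the rails.

```bash
python3 - <<'E'
from h import *
ax=np.array([np.sin(np.radians(7.5)),-np.cos(np.radians(7.5))]) # toward -y end
for n,(a,b),zz in(('top',(265,168),.217),('side',(262,190),.207)):
    u,v=map(int,proj(n,[.526,.246,.2])); p=ray(n,u-38+a/5-.4,v-35+b/5-.4,zz); print(n,'end',p,'along from tcp',(p[:2]-[.526,.246])@ax)
for n in('top','side'):
    z=np.load(f'/tmp/{n}1.npz'); im,d=z['im'],z['d']
    b={'top':(335,190,385,240),'side':(340,205,402,262)}[n]
    s=np.s_[b[1]:b[3],b[0]:b[2]]; W=cloud(n,d)
    for th in (150,175):
        B=np.zeros((400,640),np.uint8); B[s]=(im[s].min(-1)>th)&(W[s][...,2]>.024)
        k,l,st,ce=cv2.connectedComponentsWithStats(B)
        for i in range(1,k):
            if st[i,4]>8:
                v,u=np.nonzero(l==i); P=np.array([ray(n,a,bb,.041)[:2]*1000 for a,bb in zip(u,v)]).astype(np.float32); print(n,th,st[i],np.round(cv2.boxPoints(cv2.minAreaRect(P))).tolist())
    # profile along nest -x axis through the middle: projected grey values, plane z=.036
    g=cv2.GaussianBlur(im.mean(-1).astype(np.float32),(1,1),0); c0=np.array([.511,-.1755]); e=np.array([np.cos(-.104),np.sin(-.104)]); f=np.array([-e[1],e[0]])
    prof=[]
    for t in np.arange(-.06,.062,.002):
        uv=np.array([proj(n,[*(c0+e*t+f*w),.036]) for w in np.arange(-.033,-.015,.003).tolist()+np.arange(.018,.034,.003).tolist()],np.float32)
        prof.append(cv2.remap(g,uv[None,:,0],uv[None,:,1],cv2.INTER_LINEAR).mean())
    print(n,'x from c0:',[(round(t*1000),int(x)) for t,x in zip(np.arange(-.06,.062,.002),prof)])
    prof=[]
    for t in np.arange(-.07,.072,.002):
        uv=np.array([proj(n,[*(c0+e*w+f*t),.036]) for w in np.arange(-.027,-.014,.003)],np.float32)
        prof.append(cv2.remap(g,uv[None,:,0],uv[None,:,1],cv2.INTER_LINEAR).mean())
    print(n,'y from c0:',[(round(t*1000),int(x)) for t,x in zip(np.arange(-.07,.072,.002),prof)])
E
```

```text
top end [0.53009739 0.20086296 0.217     ] along from tcp 0.04528570084717114
side end [0.52890658 0.20510791 0.207     ] along from tcp 0.04092164040987082
top 150 [343 201  35  25 368] [[480.0, -233.0], [551.0, -241.0], [564.0, -125.0], [493.0, -117.0]]
top 150 [354 231   7   9  33] [[431.0, -175.0], [457.0, -180.0], [461.0, -160.0], [435.0, -155.0]]
top 175 [343 205  34  21 319] [[481.0, -230.0], [551.0, -237.0], [563.0, -126.0], [492.0, -118.0]]
top 175 [354 231   7   9  32] [[431.0, -175.0], [457.0, -180.0], [461.0, -160.0], [435.0, -155.0]]
top x from c0: [(-60, 144), (-58, 135), (-56, 118), (-54, 100), (-52, 81), (-50, 91), (-48, 119), (-46, 143), (-44, 152), (-42, 154), (-40, 154), (-38, 154), (-36, 153), (-34, 151), (-32, 148), (-30, 150), (-28, 153), (-26, 153), (-24, 154), (-22, 154), (-20, 154), (-18, 154), (-16, 153), (-14, 153), (-12, 153), (-10, 145), (-8, 116), (-6, 106), (-4, 133), (-2, 145), (0, 145), (2, 185), (4, 230), (6, 239), (8, 236), (10, 217), (12, 205), (14, 222), (16, 219), (18, 204), (20, 212), (22, 213), (24, 208), (26, 221), (28, 234), (30, 239), (32, 2
[... 1191 characters left out ...]
 215   9  14  23] [[489.0, -120.0], [540.0, -127.0], [541.0, -123.0], [489.0, -116.0]]
side 175 [355 216  37  28 263] [[478.0, -227.0], [533.0, -233.0], [543.0, -132.0], [488.0, -126.0]]
side 175 [354 245  10   8  35] [[423.0, -178.0], [445.0, -179.0], [446.0, -162.0], [424.0, -161.0]]Traceback (most recent call last):
  File "<stdin>", line 19, in <module>
  File "h.py", line 12, in proj
    f,cx,cy,V=cam(n); c=V[:3,:3]@np.array(p)+V[:3,3]; return f*c[0]/c[2]+cx,f*c[1]/c[2]+cy
              ~~~^^^
  File "h.py", line 4, in cam
    i=robot.camera_info(n); f=200/np.tan(np.radians(i['vfov'])/2); return f,i['cx'],i['cy'],np.array(i['view'])
ValueError: time passes only in moves, steps and waits
```

```bash
sed -i 's/^def cam/import functools\n@functools.lru_cache\ndef cam/' h.py; cat >> h.py <<'E'
def prof(n,im,c0,yaw,rng,ws,axis,z):
    g=im.mean(-1).astype(np.float32); e=np.array([np.cos(yaw),np.sin(yaw)]); f=np.array([-e[1],e[0]])
    if axis: e,f=f,e
    o=[]
    for t in rng:
        uv=np.array([proj(n,[*(c0+e*t+f*w),z]) for w in ws],np.float32); o.append(cv2.remap(g,uv[None,:,0],uv[None,:,1],cv2.INTER_LINEAR).mean())
    return [(round(t*1000),int(x)) for t,x in zip(rng,o)]
E
python3 - <<'E'
from h import *
c0=np.array([.511,-.1755]); im=np.load('/tmp/side1.npz')['im']
print(prof('side',im,c0,-.104,np.arange(-.066,.066,.002),np.r_[np.arange(-.033,-.015,.003),np.arange(.018,.034,.003)],0,.036))
print(prof('side',im,c0,-.104,np.arange(-.07,.072,.002),np.arange(-.03,-.014,.003),1,.036))
E
```

```text
[(-66, 88), (-64, 90), (-62, 85), (-60, 77), (-58, 76), (-56, 84), (-54, 105), (-52, 126), (-50, 134), (-48, 134), (-46, 134), (-44, 134), (-42, 134), (-40, 133), (-38, 130), (-36, 129), (-34, 130), (-32, 131), (-30, 132), (-28, 132), (-26, 132), (-24, 129), (-22, 114), (-20, 91), (-18, 76), (-16, 73), (-14, 79), (-12, 96), (-10, 116), (-8, 127), (-6, 128), (-4, 142), (-2, 184), (0, 213), (2, 217), (4, 211), (6, 193), (8, 176), (10, 182), (12, 183), (14, 173), (16, 178), (18, 179), (20, 173), (22, 188), (24, 208), (26, 215), (28, 207), (30, 177), (32, 147), (34, 134), (36, 131), (38, 131), (40, 132), (42, 133), (44, 142), (46, 157), (48, 171), (50, 176), (52, 176), (54, 175), (56, 174), (58, 174), (60, 174), (62, 174), (64, 175)]
[(-70, 60), (-68, 62), (-66, 69), (-64, 81), (-62, 94), (-60, 99), (-58, 106), (-56, 137), (-54, 172), (-52, 183), (-50, 163), (-48, 136), (-46, 122), (-44, 116), (-42, 113), (-40, 111), (-38, 112), (-36, 112), (-34, 112), (-32, 112), (-30, 111), (-28, 110), (-26, 109), (-24, 108), (-22, 109), (-20, 110), (-18, 109), (-16, 110), (-14, 110), (-12, 109), (-10, 109), (-8, 109), (-6, 109), (-4, 109), (-2, 110), (0, 110), (2, 109), (4, 110), (6, 111), (8, 111), (10, 110), (12, 110), (14, 111), (16, 109), (18, 108), (20, 106), (22, 107), (24, 108), (26, 107), (28, 108), (30, 108), (32, 101), (34, 88), (36, 79), (38, 76), (40, 76), (42, 80), (44, 90), (46, 97), (48, 96), (50, 113), (52, 153), (54, 181), (56, 175), (58, 157), (60, 148), (62, 152), (64, 159), (66, 162), (68, 162), (70, 162)]
```

```bash
python3 - <<'E'
from h import *
R=down(-186)
robot.goto([.490,-.173,.20],R)
robot.servo_line([.490,-.173,.075],speed=.08)
robot.dwell(.4)
print(robot.read_grip_width()*88,robot.read_finger_force(),robot.read_position(),robot.read_t())
a=[]
for n,b in(('top',(325,185,395,262)),('side',(325,195,410,270))):
    save(n,n+'3')
    im=cv2.imread(f'pics/{n}3.png')[b[1]:b[3],b[0]:b[2]]; im=cv2.resize(im,None,fx=5,fy=5,interpolation=cv2.INTER_CUBIC); a.append(cv2.copyMakeBorder(im,0,390-im.shape[0],0,5,0))
cv2.imwrite('pics/over.png',np.hstack(a))
E
```

```text
15.907236032850674 29.996427297592163 [ 0.4900588  -0.17300322  0.0751028 ] 22.7333
```

View pics/over.png

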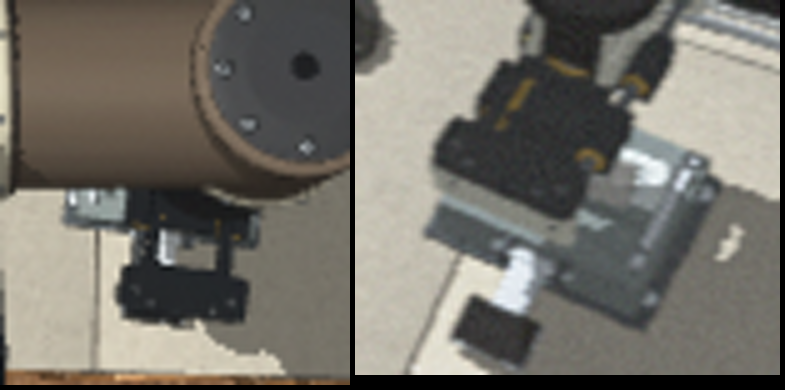

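The hand hides most of the nest. The block's left end may show in the top crop at about (100,205), and its right end in the side crop at about (600,220). I zoom in with more contrast and mark where the block's corners should be.

```bash
python3 - <<'E'
from h import *
yaw=-.104; e=np.array([np.cos(yaw),np.sin(yaw)]); f=np.array([-e[1],e[0]]); a=[]
for n,b in(('top',(332,212,372,242)),('side',(410-50,212,410-10,252))):
    im=cv2.imread(f'pics/{n}3.png')[b[1]:b[3],b[0]:b[2]].astype(float); im=np.clip((im/255)**.7*255,0,255).astype(np.uint8)
    im=cv2.resize(im,None,fx=9.8,fy=9.8,interpolation=cv2.INTER_NEAREST)
    for sy in(-1,1):
        for sx in(-1,1):
            for z,col in((.094,(0,0,255)),(.070,(0,255,255))):
                p=np.array([.49,-.173])+e*sx*.008+f*sy*.04; u,v=proj(n,[*p,z]); cv2.circle(im,(int((u-b[0]+.5)*9.8),int((v-b[1]+.5)*9.8)),3,col,-1)
    a.append(cv2.copyMakeBorder(im,0,392-im.shape[0],0,8,0))
cv2.imwrite('pics/zoom.png',np.hstack(a))
E
```

```text
(no output)
```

View pics/zoom.png

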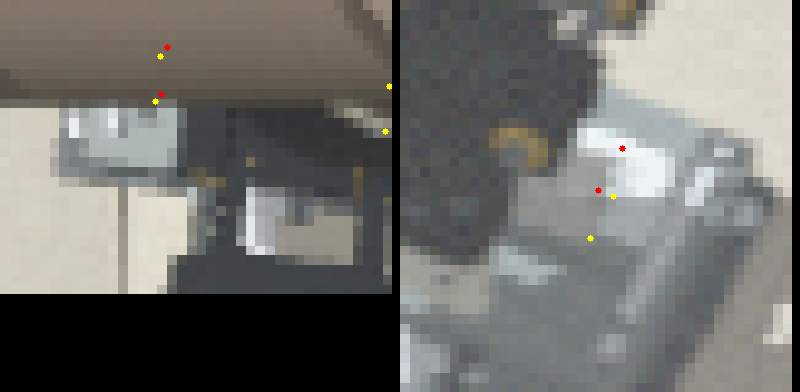

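```bash
python3 - <<'E'
from h import *
L=lambda k:np.load(f'/tmp/{k}.npz')['im']
r=np.arange(-.052,.053,.002)
y8=np.radians(7.5)
for n in('top','side'):
    print(n,'init ends z=.024',prof(n,L(n+'0'),np.array([.526,.246]),y8,r,[-.003,0,.003],1,.024))
    print(n,'init width',prof(n,L(n+'0'),np.array([.526,.246]),y8,np.arange(-.02,.021,.002),np.arange(-.03,.031,.01),0,.024))
    print(n,'held end z=.219',prof(n,L(n+'2'),np.array([.526,.246]),y8,np.arange(-.056,-.02,.002),[-.004,0,.004],1,.219))
p=np.array([.49,-.173])
print('side over, top face',prof('side',L('side3'),p,-.104,np.arange(-.056,-.02,.002),[-.005,-.002,0],1,.094))
im=L('side3').astype(float)
# front face (x=-8mm), various heights: sample along y
e=np.array([np.cos(-.104),np.sin(-.104)]); f=np.array([-e[1],e[0]]); g=im.mean(-1).astype(np.float32)
for z in(.090,.084,.078,.073):
    o=[]
    for t in np.arange(-.056,-.018,.002):
        u,v=proj('side',[*(p-e*.008+f*t),z]); o.append((round(t*1000),int(cv2.remap(g,np.float32([[u]]),np.float32([[v]]),cv2.INTER_LINEAR)[0,0])))
    print(z,o)
E
```

```text
top init ends z=.024 [(-52, 108), (-50, 108), (-48, 107), (-46, 107), (-44, 106), (-42, 143), (-40, 210), (-38, 226), (-36, 231), (-34, 229), (-32, 226), (-30, 221), (-28, 216), (-26, 212), (-24, 208), (-22, 204), (-20, 203), (-18, 204), (-16, 208), (-14, 212), (-12, 218), (-10, 221), (-8, 224), (-6, 227), (-4, 229), (-2, 227), (0, 225), (2, 223), (4, 219), (6, 216), (8, 215), (10, 213), (12, 214), (14, 215), (16, 215), (18, 219), (20, 226), (22, 229), (24, 230), (26, 235), (28, 240), (30, 237), (32, 234), (34, 231), (36, 221), (38, 209), (40, 194), (42, 186), (44, 186), (46, 187), (48, 188), (50, 189), (52, 190)]
top init width [(-20, 184), (-18, 184), (-16, 183), (-14, 166), (-12, 137), (-10, 118), (-8, 102), (-6, 104), (-4, 160), (-2, 220), (0, 235), (2, 234), (4, 232), (6, 232), (8, 233), (10, 224), (12, 201), (14, 188), (16, 185), (18, 185), (20, 185)]
top held end z=.219 [(-56, 185), (-54, 186), (-52, 187), (-50, 189), (-48, 183), (-46, 151), (-44, 95), (-42, 107), (-40, 123), (-38, 133), (-36, 133), (-34, 132), (-32, 129), (-30, 90), (-28, 61), (-26, 56), (-24, 53), (-22, 48)]
[... 1612 characters left out ...]
139), (-50, 139), (-48, 139), (-46, 137), (-44, 130), (-42, 116), (-40, 109), (-38, 110), (-36, 114), (-34, 116), (-32, 119), (-30, 119), (-28, 117), (-26, 115), (-24, 116), (-22, 116), (-20, 115), (-18, 97)]
0.078 [(-56, 118), (-54, 128), (-52, 136), (-50, 131), (-48, 128), (-46, 135), (-44, 134), (-42, 126), (-40, 117), (-38, 115), (-36, 115), (-34, 114), (-32, 112), (-30, 112), (-28, 113), (-26, 113), (-24, 114), (-22, 112), (-20, 110), (-18, 103)]
0.073 [(-56, 110), (-54, 101), (-52, 95), (-50, 101), (-48, 103), (-46, 100), (-44, 103), (-42, 107), (-40, 106), (-38, 111), (-36, 113), (-34, 113), (-32, 114), (-30, 114), (-28, 115), (-26, 113), (-24, 113), (-22, 113), (-20, 109), (-18, 99)]
```

The end profiles from both cameras agree that the block sits centred in the jaws to about 1 mm. The camera-averaged pocket centre is about (0.4893, -0.1732). I lower to 12 mm above the mouth and check.

```bash
python3 - <<'E'
from h import *
robot.servo_line([.4893,-.1732,.053],speed=.04)
robot.dwell(.6)
print(robot.read_grip_width()*88,robot.read_finger_force(),robot.read_position(),robot.read_tcp_rot().round(3).tolist(),robot.read_force(),robot.read_t())
save('side','side4')
im=cv2.imread('pics/side4.png')[190:270,320:420]; cv2.imwrite('pics/fin.png',cv2.resize(im,None,fx=7,fy=7,interpolation=cv2.INTER_CUBIC))
E
```

```text
16.001445832871447 29.996493458747864 [ 0.48933364 -0.17319169  0.05305709] [[-0.104, -0.995, 0.0], [-0.995, 0.104, 0.0], [-0.0, -0.0, -1.0]] [ 0.22485093  0.82489593 -2.37828634] 24.1333
```

View pics/fin.png

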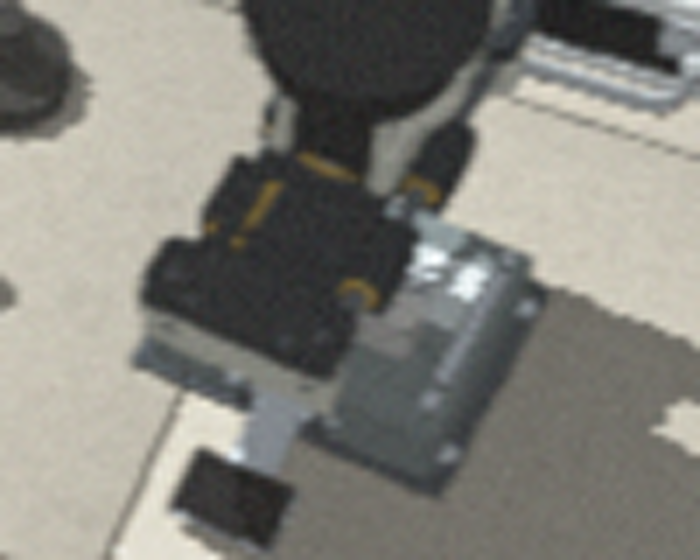

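The side crop shows the block's end at about (400,330) over the pocket, in line with the nest, and the pedal still down at (235,495). The wrist carries only the block's weight (-2.4 N), so it isn't touching the nest.

```bash
python3 -c "
from rig import robot
print(robot.job_done())"
```

```text
the job is handed in; nothing more can be done
None
```

I pressed the pedal to its stop, and the block is now held level and still, by my measurements about 12 mm above the open pocket and centred to within a few millimetres; I handed the job in about 24 s into the 56 s limit, and no verdict came back.

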